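# Hang the nozzle bin on the slat board

### The arm

A 7-joint arm with a two-finger parallel gripper is mounted at the origin on a cart in front of the work surface, level with it; the furniture and walls round the work are solid. World frame = base frame: x ahead of the robot, y to its left, z up, the work surface at z = 0. Lengths are in mm, angles in rad, forces in N, time in s.
With the tool pointing down it reaches from about 350 to 900 mm from the base axis. Payload 7.2 kg.
Tool frame: the origin (TCP) lies midway between the tips of the shut fingers; the grasp point (between the pads) lies 19 mm behind it (env.grasp_offset is the distance from the TCP to the grasp point, in mm); x points along the fingers, y is the direction in which the jaws open and shut, and the axes are right-handed (so a half turn about x gives the same grasp; the last joint's range is limited). The gripper opens to 85 mm and grips with 20 to 120 N. Pads are 22 mm wide; open, the fingers measure 114 mm over their backs; the gripper's body (76 mm by 85 mm) begins 54 mm behind the grasp point. The pads swing forward as they close: fully open they stand 13 mm farther back than shut.
Start: joints at [1.183, 0.411, -0.013, 1.596, 0.006, 1.134, -0.082], TCP at [196.474, -593.319, 231.297] pointing down, gripper open.
Joint ranges: [-2.95, 2.95], [-0.29, 1.99], [-1.47, 1.44], [0.14, 2.54], [-1.03, 4.17], [0.13, 1.85], [-2.86, 2.86]. Speed limits (rad/s): [2.39, 2.39, 3.01, 3.01, 3.14, 3.14, 3.14].

### API

Orientations are given as a rotation vector (axis times angle).
In Python, from bench import env, eyes, order, spotter gives the robot as it stands. Calls block until the motion is done:
- env.reach(position, orientation): joint-space move of the TCP to a pose.
- env.move_l(position, rot=None, speed=150, contact_N=None): straight line of the TCP; rot=None keeps the orientation; speed is the mean speed in mm/s. With contact_N (N) it stops when the force on the tool has changed by that much, and returns True; else False.
- env.move_joints(angles): joint-space move.
- env.set_gripper(opening, grasp_force=None): finger opening in mm; grasp_force is the grip in N (None keeps the last); returns when the fingers have stopped.
- env.sleep(seconds).
- env.inverse_kinematics(position, orientation): joint angles nearest the present ones, or None.
- env.sense(): the state.
- eyes.grab_frame(name): name is "side" or "top" or "wrist"; returns a dict with "img" (384x512x3 uint8, red, green, blue), "camera_matrix" (3x3 intrinsics, pixels), "R" (3x3) and "t" (3): a world point X has camera coordinates R X + t; the wrist camera has in their place "hand_eye" (4x4, takes a point from camera to tool coordinates, whose origin is the TCP and whose axes are the tool frame's). Camera axes: x right, y down, z forward; pixel columns grow to the right and rows downward; lengths in mm; the calibration is good to about 2 mm. A picture is of the moment at which its call begins: read the wrist's pose just before it. There is no depth.
A pose or a line that the arm cannot do raises env.PlanningError and nothing moves.
- order.finish_job(): hands the job in, once; it reports no verdict.
Trained networks look in a picture, given as the dict that the camera call returned (one of the last four; its "shot" number tells which), for a name from the list of things; names that differ only in an ending like _2 or _b are one class to them, and where a whole thing is asked for, a point or a joint stands for the part that bears it (a point fixed in the world has none). Each returns a list of dicts, best first, with "score" (0 to 1); they miss things now and then, are a little off and sometimes report something else, mostly with a low value. They report only what shows in the picture. A call takes as long as a camera call. They do not tell look-alikes from the thing itself.
- spotter.search_frame(picture, target): "centre" ([x, y, z] in mm, in the coordinates of the camera as it stood for that picture, good to about 4 mm: the middle of the surface that is visible of it).
- spotter.masks_of(picture, target): "pixels" (384x512 bool, what is visible of it).
The state is a dict: "clock": time; "joints": joint angles; "joint_vel": joint speeds; "joint_efforts": joint torques, N m; "tcp_pos": TCP position; "orientation": TCP orientation; "contact_force": force on the tool from outside, world axes, zero at the start; "ft_torque": the same for the moment, N m; "width": finger opening in mm.
Only numpy, scipy, OpenCV 4.12 (cv2) and the standard library are available. Lean on these libraries where they do the work, as an engineer would, in place of code of your own. Each camera call takes 0.05 s, during which the arm holds its last target.

### The job

Hang the blue nozzle bin on the white slat board: tip its front up, feed the steel hook on its back up into the groove, then swing it down until it hangs upright with its back against the board, centred between the two red marks, and let go of it. The board was clamped on by hand, so feel for the groove rather than trusting its measured height, be gentle with it (no more than about 25 N), and leave the other things where they are.

Things in the scene. Friction and masses are not known exactly. Their poses are not given: they have to be found in the camera images.
- nozzle_bin: Blue open-topped bin with a grey grip and a steel hook, 0.14 to 0.28 kg, upright on the table. Origin: centre of its underside; x to its back (hook side), y across, z up. 74 (x) by 84 (y) mm; side walls 46 mm high, front 34, flat back plate 68 mm high, its rear face at x = +37 mm. Divider inside at y = 0.
- bin_grip (a point): Where to grip the bin: middle of the grey upright fin, at x = -9, y = 0, z = 74 mm of the bin; axes as the bin's. The fin is 12 mm thick in y and spans x = -31 to +13, z = 44 to 86 mm of the bin, so 40 mm of it stands above the side walls.
- bin_neck (a point): Middle of the underside of the hook's neck where it leaves the bin's rear face: x = 37, y = 0, z = 60 mm of the bin; axes as the bin's. The hook is 56 mm wide in y, of 4 mm steel: the neck runs 11 mm back from the face, and at its end stands the tongue.
- bin_tongue (a point): Tip of the hook's tongue: x = 46, y = 0, z = 84 mm of the bin; axes as the bin's. The tongue stands up from the neck's end: x = 44 to 48 mm, up to z = 84 mm, with a rounded tip. The gap between it and the bin's rear face is 7 mm.
- slat_stand: White slat board, 232 mm wide, on a steel stand fixed to the table. Origin: on the table under the middle of the board's front face; x into the board, away from the robot, y along it, z up. The face is the plane x = 0. A level groove runs along y. Two red upright marks on the lip above it, 60 mm left and right of the middle, show the bin's place.
- groove_mark (a point): Front edge of the groove's floor at mid-length, at the board's nominal height, 155 mm above the table; axes as the stand's. The board is clamped by hand: the true floor is anywhere from 8 mm below to 8 mm above this point, which no reading shows; x and y are true. The slat below is flat for 90 mm down. The board stays put under 25 N.
- groove_lip (a point): Lower front edge of the lip over the groove at mid-length, nominal (same unknown height error); axes as the stand's. The mouth is 18 mm high, the lip 4 mm thick in x; behind it is a hollow, x = 4 to 28 mm, up to 54 mm over the floor. Board top: 62 mm over the floor. Tipped front up 30 to 40 degrees, the tongue slides up lengthwise behind the lip with 1 to 4 mm to spare; hung, the bin droops up to 4 degrees.
- yogurt_tub: Small printed plastic tub with a foil lid, 72x71x71 mm; a bystander, leave alone. Origin: centre of its underside.
- spice_jar: Glass shaker jar with black cap, 45x45x105 mm; a bystander. Origin: centre of its underside.
- kitchen_timer: White wind-up timer, 62x62x42 mm; a bystander. Origin: centre of its underside.
- steel_cutter: Steel ring cutter, 70 mm across, 34 mm high; a bystander. Origin: centre of its underside.
- sticker_roll: White roll of stickers, 69 mm across, 40 mm high; a bystander. Origin: centre of its underside.
- brush: Pastry brush with a wooden handle, lying flat, 214x36x16 mm; a bystander. Origin: centre of its underside.
- scraper: Steel bench scraper with a rolled handle, lying flat, 104x152x18 mm; a bystander. Origin: centre of its underside.
There are look-alikes about, which are no part of the job. What is meant by the nozzle_bin is not turquoise, and is the larger of those in its own colour.

How it is judged (in metres and radians):
At the end, for the whole second after the job is handed in: The bin hangs at rest by its hook in the groove, released: neck underside within 12 mm in height of the groove mark (the board's own play) and 6 mm before to 3 mm behind the board's face, bin within 18 mm of the middle, upright and square to the board within 0.12 rad (about 7 degrees) (x of bin_neck in the frame of slat_stand between -0.006 and 0.003 m and y of bin_neck in the frame of slat_stand between -0.018 and 0.018 m and z of bin_neck in the frame of groove_mark between -0.012 and 0.012 m and angle between nozzle_bin's own z axis and vertical below 0.12 rad and angle between the x axis of nozzle_bin and the x axis of slat_stand, either way round below 0.12 rad and linear speed of nozzle_bin below 0.02 m/s and angular speed of nozzle_bin below 0.1 rad/s); the robot touches nothing.
It fails at once if the bin is pushed against the board or its stand with more than 25 N (contact force between nozzle_bin and slat_stand above 25 N).
It fails at once if the robot itself pushes the board or stand with more than 25 N (contact force between any of the fingers, the arm and slat_stand above 25 N).
It fails at once if another thing on the table is moved by more than 30 mm (distance of any of yogurt_tub, spice_jar, kitchen_timer, steel_cutter, sticker_roll, brush, scraper from where it was at the start of the episode above 0.03 m).
It also fails if it takes over 72 s, if anything falls off the work surface, if the arm or the gripper's body presses on something with over 40 N, if the wrist force passes 120 N, or if a joint passes its speed limit or range.

## Working session

There is one attempt and no reset: what is moved stays moved. The work goes in short steps, each a Python script; the robot and the scene stay as the last script left them, time stands still between calls to the robot, and variables do not carry over. Pictures are saved under pics/ and viewed, and the job is handed in when it is done.

```bash
ls; mkdir -p pics; python3 - <<'E'
from bench import env, eyes, order, spotter
import cv2, numpy as np
for n in ("side","top","wrist"):
    f=eyes.grab_frame(n)
    cv2.imwrite(f"pics/{n}0.png",cv2.resize(f["img"][:,:,::-1],(800,600),interpolation=cv2.INTER_CUBIC))
    print(n,f.keys()); print(f["camera_matrix"].round(1).tolist())
    if n!="wrist": print(np.round(f["R"],3).tolist(),np.round(f["t"],1).tolist())
    else: print(np.round(f["hand_eye"],3).tolist())
print(env.sense(), env.grasp_offset)
E
```

```text
pics
side dict_keys(['img', 'camera_matrix', 'R', 't', 'shot'])
[[461.4, 0.0, 254.2], [0.0, 461.4, 192.4], [0.0, 0.0, 1.0]]
[[-0.874, -0.486, -0.011], [-0.163, 0.313, -0.936], [0.458, -0.816, -0.353]] [474.1, 180.0, 1123.3]
top dict_keys(['img', 'camera_matrix', 'R', 't', 'shot'])
[[370.9, 0.0, 251.7], [0.0, 370.9, 190.8], [0.0, 0.0, 1.0]]
[[0.001, -1.0, 0.006], [-0.977, -0.003, -0.212], [0.212, -0.005, -0.977]] [43.2, 528.5, 1157.1]
wrist dict_keys(['img', 'camera_matrix', 'hand_eye', 'shot'])
[[281.0, 0.0, 255.9], [0.0, 281.0, 193.2], [0.0, 0.0, 1.0]]
[[0.001, -0.286, 0.958, -142.159], [1.0, 0.001, -0.0, 0.595], [-0.001, 0.958, 0.286, -72.584], [0.0, 0.0, 0.0, 1.0]]
{'clock': 0.15, 'joints': array([ 1.1828012 ,  0.41171564, -0.01269576,  1.59681686,  0.00556447,
        1.13430196, -0.08220972]), 'joint_vel': array([ 6.20786119e-04, -2.16808976e-03,  9.66383558e-04, -1.85158848e-03,
       -7.22655299e-04,  3.24225823e-06, -9.74637176e-04]), 'joint_efforts': array([ 2.37984474e-03, -6.01033115e+01,  6.83289170e-01, -2.99645609e+01,
        1.39653674e-02,  7.85970013e-03, -3.66071248e-06]), 'tcp_pos': array([ 196.33935927, -592.97585472,  230.66095731]), 'orientation': array([ 2.04885113,  0.33167734, -2.04936951]), 'contact_force': array([-0.98034517,  0.04873693, -0.18636193]), 'ft_torque': array([-0.01807687, -0.00051304, -0.00999852]), 'width': 85.17634452838013} 18.700000000000003
```

View pics/side0.png

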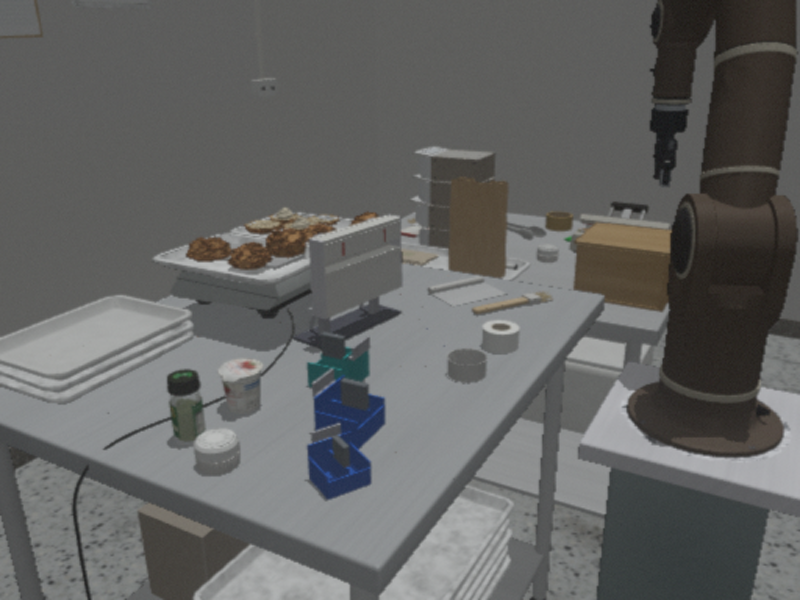

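View pics/top0.png

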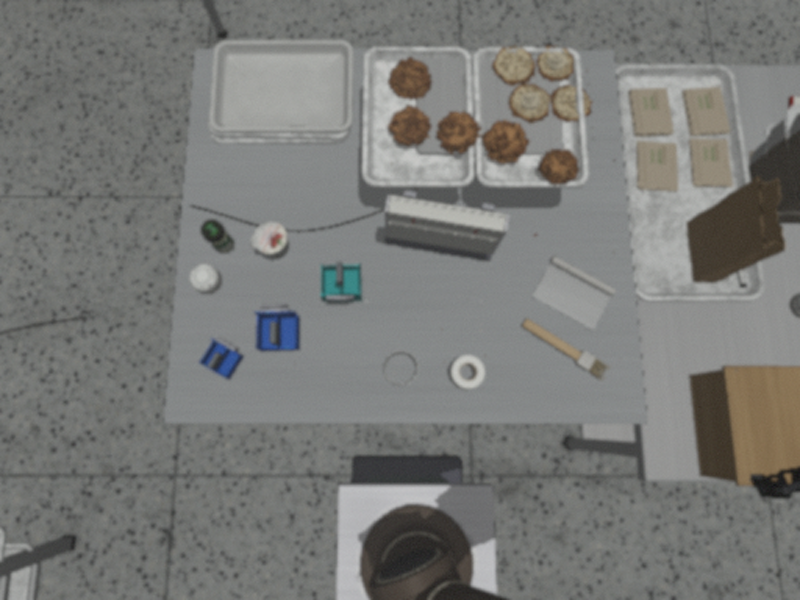

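Blue candidates in the top picture (800x600): the larger one at (278,330) and the smaller at (221,358). The turquoise one at (341,283) is excluded by colour. The larger blue one fits the description. I'll confirm it in a crop and measure it.

```bash
cat > h.py <<'E'
from bench import env, eyes, order, spotter
import cv2, numpy as np
from scipy.spatial.transform import Rotation as Rn
def campose(f,s=None):
    if "R" in f: 
        R=np.array(f["R"]);t=np.array(f["t"]); return R.T,-R.T@t
    H=np.array(f["hand_eye"]); Rt=Rn.from_rotvec(s["orientation"]).as_matrix()
    return Rt@H[:3,:3], Rt@H[:3,3]+s["tcp_pos"]
def topix(f,X,s=None):
    R,c=campose(f,s); p=(np.atleast_2d(X)-c)@R; p=p@np.array(f["camera_matrix"]).T
    return p[:,:2]/p[:,2:]
def onplane(f,uv,z,s=None):
    R,c=campose(f,s); uv=np.atleast_2d(uv).astype(float)
    d=np.c_[uv,np.ones(len(uv))]@np.linalg.inv(np.array(f["camera_matrix"])).T@R.T
    return c+d*((z-c[2])/d[:,2])[:,None]
def world(f,X,s=None):
    R,c=campose(f,s); return R@np.array(X)+c
def save(n,img,scale=1):
    cv2.imwrite(f"pics/{n}.png",cv2.resize(np.ascontiguousarray(img[:,:,::-1]),None,fx=scale,fy=scale,interpolation=cv2.INTER_CUBIC))
E
python3 - <<'E'
from h import *
for n in ("top","side"):
    f=eyes.grab_frame(n)
    for t in ("nozzle_bin","slat_stand","yogurt_tub","spice_jar","kitchen_timer","steel_cutter","sticker_roll","brush","scraper"):
        for d in spotter.search_frame(f,t)[:4]:
            print(n,t,round(d["score"],2),world(f,d["centre"]).round(0))
    if n=="top":
        save("top_bins",f["img"][165:250,110:330],3.6)
        save("top_stand",f["img"][115:170,235:335],8)
    else:
        save("side_bins",f["img"][205:325,180:280],5)
        save("side_stand",f["img"][130:225,180:265],6)
E
```

```text
top nozzle_bin 0.88 [571. 156.  10.]
top nozzle_bin 0.73 [471. 287.  23.]
top nozzle_bin 0.61 [406. 408.  21.]
top slat_stand 0.76 [652. -52. 186.]
top yogurt_tub 0.94 [652. 305.  72.]
top spice_jar 0.73 [660. 413.  99.]
top kitchen_timer 0.65 [469. 286.  23.]
top kitchen_timer 0.58 [576. 448.  45.]
top steel_cutter 0.31 [652. 305.  71.]
top sticker_roll 0.57 [ 375. -107.   43.]
top sticker_roll 0.5 [ 556. -346.    7.]
top brush 0.82 [ 427. -329.   16.]
top scraper 0.82 [ 554. -348.    6.]
side nozzle_bin 0.86 [560. 165.  44.]
side nozzle_bin 0.83 [408. 406.  24.]
side nozzle_bin 0.65 [454. 299.  38.]
side slat_stand 0.75 [655. -28. 121.]
side yogurt_tub 0.84 [644. 326.  48.]
side spice_jar 0.81 [649. 435.  67.]
side kitchen_timer 0.58 [564. 470.  35.]
side steel_cutter 0.69 [387.  45.  18.]
side sticker_roll 0.9 [369. -84.  33.]
side brush 0.61 [ 425. -319.   10.]
side brush 0.2 [642. 327.  48.]
side scraper 0.69 [ 558. -348.   -2.]
```

View pics/top_bins.png

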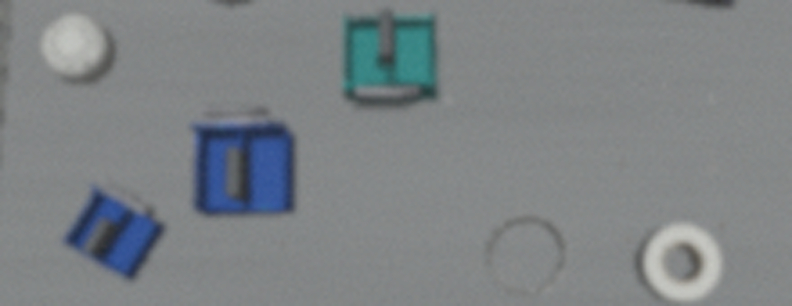

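View pics/top_stand.png

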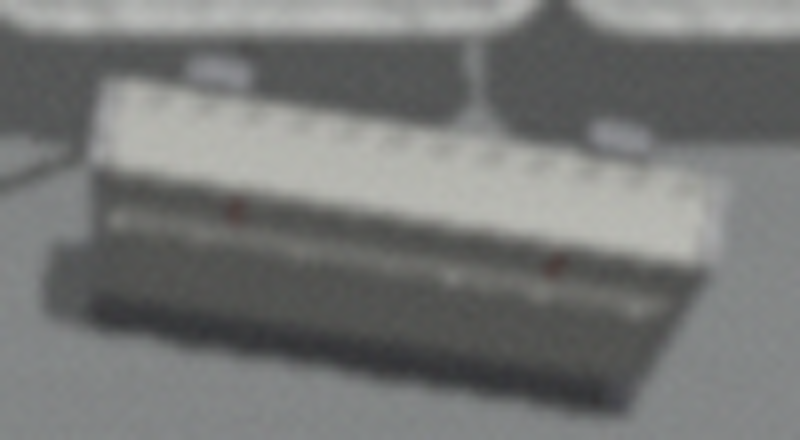

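View pics/side_bins.png

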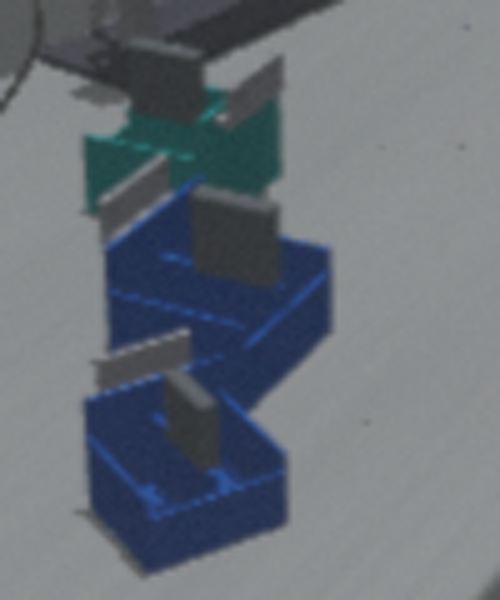

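View pics/side_stand.png

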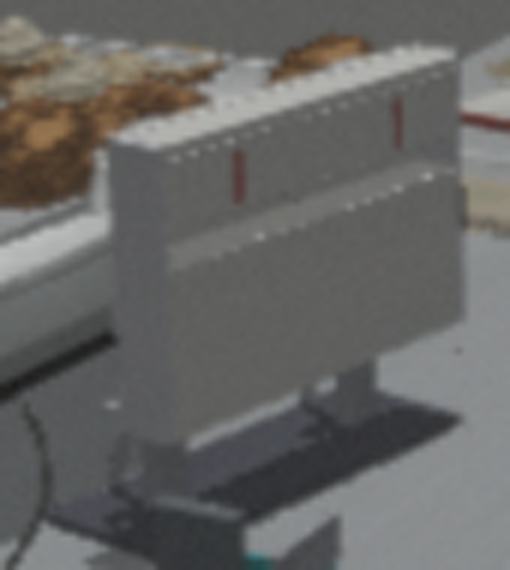

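Confirmed in the crops: the larger blue bin is at crop (245,165), with its hook away from the robot and yaw near 0. The smaller blue one is at (115,232) and the turquoise one at (390,55). In the side crop the board's red marks are at (238,175) and (398,123). Next I'll plan wrist-camera looks and check reach.

```bash
cat >> h.py <<'E'
def tool(yaw,a,flip=False):
    """fingers point: a rad forward from straight down, heading yaw; tool y horizontal"""
    x=np.array([np.sin(a)*np.cos(yaw),np.sin(a)*np.sin(yaw),-np.cos(a)])
    y=np.array([-np.sin(yaw),np.cos(yaw),0])
    if flip: y=-y
    return np.c_[x,y,np.cross(x,y)]
def rv(R): return Rn.from_matrix(R).as_rotvec()
E
python3 - <<'E'
from h import *
s=env.sense(); print(Rn.from_rotvec(s["orientation"]).as_matrix().round(2).tolist())
d=np.deg2rad
for fl in (False,True):
  print("flip",fl, "toolz at a=45",tool(0,d(45),fl)[:,2].round(2))
  for name,p,yaw in (("bin",(471,287,80),0),("hung",(600,-45,180),-9.5),("tilt",(600,-45,150),-9.5),("look",(450,-45,260),-9.5)):
    print(name,[(a,None if (q:=env.inverse_kinematics(np.array(p,float),rv(tool(d(yaw),d(a),fl)))) is None else q.round(2).tolist()) for a in (-15,0,15,30,45,60,75)])
E
```

```text
[[0.0, 0.31, -0.95], [-0.0, -0.95, -0.31], [-1.0, 0.0, -0.0]]
flip False toolz at a=45 [0.71 0.   0.71]
bin [(-15, [0.18, 0.96, -1.21, 1.68, 0.7, 1.3, 0.39]), (0, [0.11, 0.72, -1.05, 1.87, 0.75, 1.01, 0.3]), (15, [-0.07, 0.54, -0.86, 2.06, 0.94, 0.75, 0.03]), (30, [-0.2, 0.51, -0.84, 2.23, 1.43, 0.78, -0.54]), (45, [-0.51, 0.54, -0.63, 2.37, 1.78, 0.96, -1.04]), (60, [-0.65, 0.74, -0.63, 2.45, 1.93, 1.41, -1.35]), (75, [-0.91, 0.95, -0.43, 2.45, 1.95, 1.71, -1.64])]
hung [(-15, [0.47, 0.69, -0.75, 1.45, 0.36, 1.42, 1.1]), (0, [0.53, 0.53, -0.75, 1.68, 0.4, 1.09, 1.07]), (15, [0.58, 0.39, -0.77, 1.9, 0.51, 0.75, 0.95]), (30, [0.65, 0.31, -0.85, 2.12, 0.95, 0.46, 0.5]), (45, [0.58, 0.29, -0.79, 2.33, 2.0, 0.44, -0.57]), (60, [0.84, 0.67, -1.24, 2.48, 2.38, 1.09, -0.73]), (75, None)]
tilt [(-15, [0.47, 0.72, -0.74, 1.47, 0.38, 1.37, 1.09]), (0, [0.52, 0.56, -0.74, 1.71, 0.43, 1.04, 1.04]), (15, [0.58, 0.44, -0.78, 1.93, 0.59, 0.71, 0.87]), (30, [0.56, 0.35, -0.75, 2.15, 1.09, 0.41, 0.35]), (45, [0.35, 0.32, -0.53, 2.36, 2.23, 0.44, -0.83]), (60, [0.83, 0.82, -1.24, 2.49, 2.43, 1.22, -0.
[... 955 characters left out ...]
.37, 2.3, 0.28, 2.19]), (60, [0.71, 0.53, -1.03, 2.48, 2.44, 0.98, 2.24]), (75, None)]
tilt [(-15, [0.18, 0.62, -0.25, 1.5, 0.09, 1.3, -1.82]), (0, [0.23, 0.47, -0.32, 1.73, 0.17, 0.97, -1.89]), (15, [0.29, 0.36, -0.4, 1.95, 0.34, 0.63, -2.06]), (30, [-0.01, 0.26, -0.07, 2.19, 0.65, 0.23, -2.41]), (45, [0.25, 0.3, -0.42, 2.37, 2.28, 0.42, 2.24]), (60, [0.69, 0.66, -1.04, 2.5, 2.48, 1.1, 2.27]), (75, None)]
look [(-15, [0.33, 0.28, -0.37, 1.76, 0.05, 1.38, -1.8]), (0, [0.47, 0.12, -0.51, 1.93, 0.07, 1.11, -1.81]), (15, [0.71, -0.04, -0.72, 2.11, 0.03, 0.81, -1.76]), (30, [1.01, -0.24, -0.91, 2.3, -0.3, 0.48, -1.45]), (45, [0.39, -0.26, -0.47, 2.52, 0.69, 0.13, -2.51]), (60, None), (75, None)]
```

```bash
python3 - <<'E'
from h import *
import pickle
d=np.deg2rad
out=[]
for i,(p,yaw,a) in enumerate([((520,-90,220),-9.5,30),((520,0,220),-9.5,30),((430,285,250),0,10)]):
    env.reach(np.array(p,float),rv(tool(d(yaw),d(a))))
    env.sleep(0.2)
    s=env.sense(); f=eyes.grab_frame("wrist"); out.append((s,f)); save(f"w{i}",f["img"],1.5)
    print(s["clock"],s["tcp_pos"].round(1),s["joints"].round(2))
pickle.dump(out,open("looks.pkl","wb"))
E
```

```text
3.4833 [520.1 -90.5 219.9] [ 0.66  0.05 -0.63  2.24  0.26  0.36  1.22]
4.2667 [519.9  -1.3 219.9] [ 0.46  0.04 -0.68  2.24  0.54  0.43  0.74]
5.6583 [430.5 283.7 249.7] [ 0.14  0.28 -1.05  1.9   0.44  1.03  0.47]
```

View pics/w0.png

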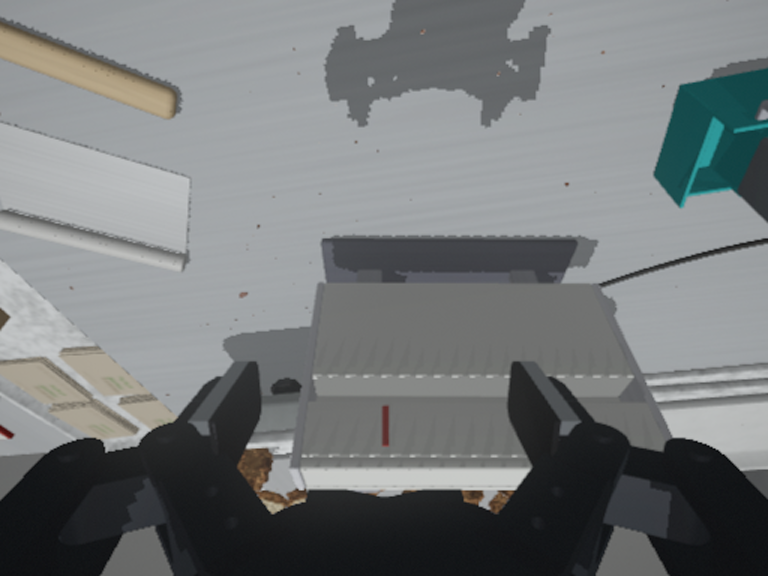

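View pics/w1.png

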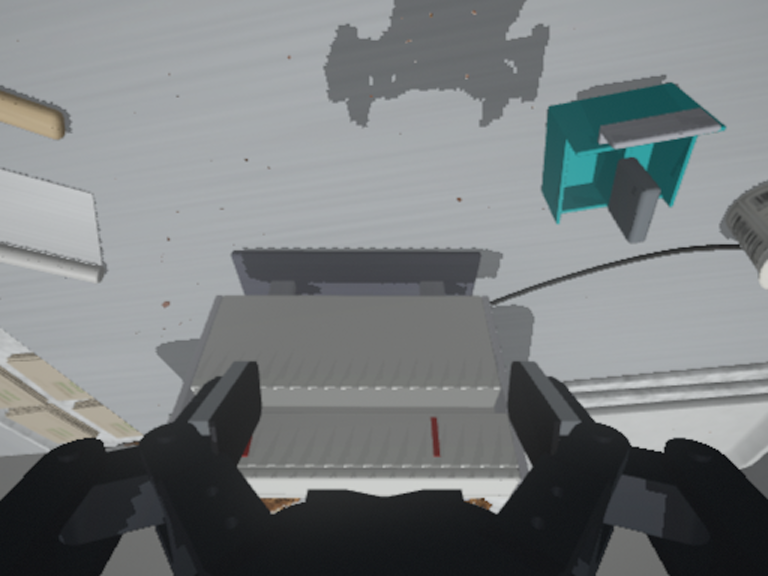

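View pics/w2.png

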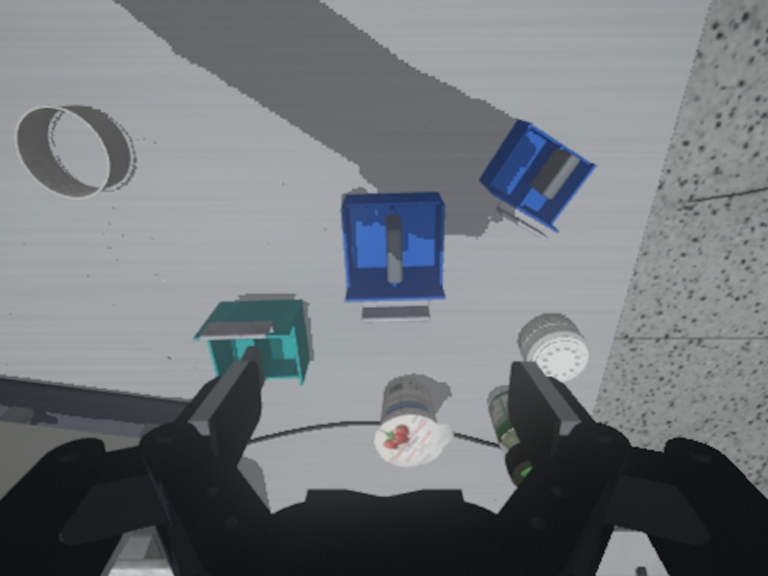

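In w1 the marks are at (247,440) for y=-60 and (435,437) for y=+60. In w0 the y=-60 mark is at (385,425). In w2 the larger blue bin is at (394,247), with its hook at (396,313). I'll enlarge these for precise corners.

```bash
python3 - <<'E'
import pickle; from h import *
o=pickle.load(open("looks.pkl","rb"))
def crop(n,i,x0,x1,y0,y1,k):
    img=o[i][1]["img"][y0:y1,x0:x1]
    im=cv2.resize(np.ascontiguousarray(img[:,:,::-1]),None,fx=k,fy=k,interpolation=cv2.INTER_NEAREST)
    for x in range(x0-x0%10+10,x1,10): cv2.line(im,((x-x0)*k,0),((x-x0)*k,8),(0,255,255),1); cv2.putText(im,str(x),((x-x0)*k,18),0,.35,(0,255,255))
    for y in range(y0-y0%10+10,y1,10): cv2.line(im,(0,(y-y0)*k),(8,(y-y0)*k),(0,255,255),1); cv2.putText(im,str(y),(10,(y-y0)*k+4),0,.35,(0,255,255))
    cv2.imwrite(f"pics/{n}.png",im)
crop("c0",0,190,350,180,310,5)
crop("c1",1,120,350,185,320,3)
crop("c2",2,215,310,115,225,5)
E
```

```text
(no output)
```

View pics/c0.png

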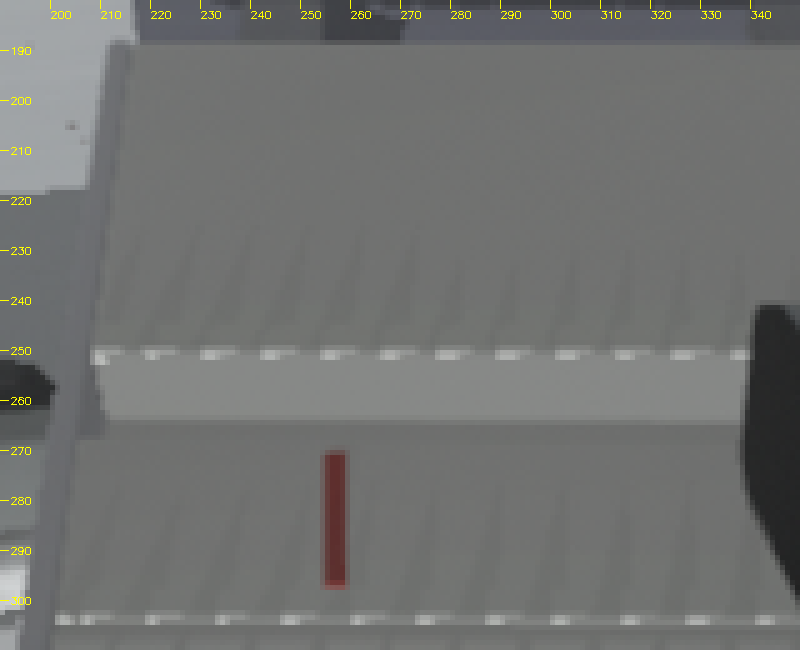

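View pics/c1.png

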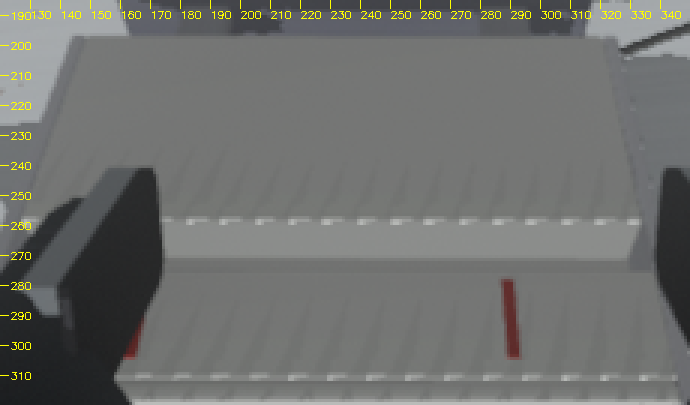

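View pics/c2.png

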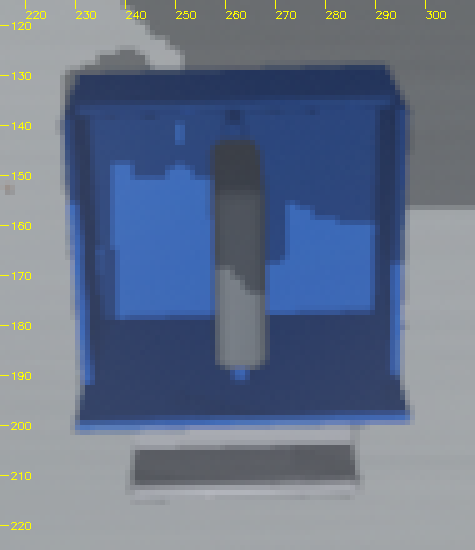

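```bash
python3 - <<'E'
import pickle; from h import *
from scipy.optimize import least_squares
o=pickle.load(open("looks.pkl","rb"))
# (view,u,v,y,z or key)
P=[(0,256.5,269.5,-60,'b'),(0,256.5,297,-60,'t'),(0,215,188.2,-116,65),(0,208.3,249.5,-116,155),(0,None,264,-60,173),(0,None,249.3,0,155),(0,None,303,-60,217),
(1,288.5,277.5,60,'b'),(1,290.8,303.5,60,'t'),(1,321.2,196.8,116,65),(1,332.8,257,116,155),(1,None,271,60,173),(1,145,197,-116,65),(1,None,310,60,217)]
def res(p):
    r=[]
    for v,u,w,y,z in P:
        zz={'b':p[4],'t':p[5]}.get(z,z)+p[3]
        X=[p[0]-y*np.sin(p[2]),p[1]+y*np.cos(p[2]),zz]
        q=topix(o[v][1],X,o[v][0])[0]
        if u is not None: r.append(q[0]-u)
        else: r.append(0)
        r.append(q[1]-w)
    return np.array(r)
s=least_squares(res,[650,-45,-.16,0,180,205],loss='soft_l1')
print(s.x.round(3),np.rad2deg(s.x[2])); print(res(s.x).reshape(-1,2).round(1).tolist())
J=s.jac; print(np.sqrt(np.diag(np.linalg.inv(J.T@J))).round(2))
# bin fit
Pb=[(-41.5,0,(229.5,200.5),(37,42,68)),]
f=o[2][1];ss=o[2][0]
# features: uv, bin pt
B=[((230,200.3),(37,-42,68)),((296.3,198),(37,42,68)),  # back top corners
((241.3,212),(48,-28,84)),((286,211.5),(48,28,84)),
((262.3,188.5),(13,0,86)),((262,143),(-31,0,86)),
((232.3,130),(-37,-42,0)),((291.8,128.5),(-37,42,0)),((230.5,137),(-37,-42,34)),((294.3,136.5),(-37,42,34))]
def rb(p):
    c,sn=np.cos(p[2]),np.sin(p[2])
    X=[[p[0]+c*x-sn*y,p[1]+sn*x+c*y,z] for _,(x,y,z) in B]
    return (topix(f,X,ss)-np.array([b[0] for b in B])).ravel()
s2=least_squares(rb,[471,287,0],loss='soft_l1'); print(s2.x.round(3)); print(rb(s2.x).reshape(-1,2).round(1).tolist())
t=eyes.grab_frame("top")
save("topchk",t["img"][150:240,130:240],5)
E
```

```text
[ 6.61362e+02 -5.24860e+01 -1.78000e-01 -1.72690e+01  1.81041e+02
  2.09704e+02] -10.179967457131442
[[0.7, 0.3], [0.8, -0.2], [-0.5, 1.1], [-2.1, -1.6], [0.0, -1.2], [0.0, -0.8], [0.0, 1.4], [-1.6, -0.2], [-1.7, 0.2], [0.2, 1.5], [1.3, -0.7], [0.0, -0.5], [6.0, 0.1], [0.0, 1.1]]
[2.85 0.7  0.01 1.77 1.08 1.08]
[4.61005e+02 2.90844e+02 2.90000e-02]
[[-0.6, 0.4], [0.6, 0.9], [-0.9, 2.6], [0.7, 1.9], [0.7, 0.1], [0.2, 8.9], [-2.6, -1.7], [0.4, -2.0], [-3.1, -2.1], [1.1, -3.6]]
```

Residuals suggest the board has end caps (so the outer edges are ±116) and that the bin's fin front row was misread. Refining with enlarged corners.

```bash
python3 - <<'E'
import pickle; from h import *
o=pickle.load(open("looks.pkl","rb"))
def crop(i,x0,x1,y0,y1,k):
    img=o[i][1]["img"][y0:y1,x0:x1]
    im=cv2.resize(np.ascontiguousarray(img[:,:,::-1]),None,fx=k,fy=k,interpolation=cv2.INTER_NEAREST)
    im=cv2.convertScaleAbs(im,alpha=1.6)
    for x in range(x0-x0%5+5,x1,5): cv2.line(im,((x-x0)*k,0),((x-x0)*k,6),(0,255,255),1); cv2.putText(im,str(x),((x-x0)*k,16),0,.35,(0,0,255))
    for y in range(y0-y0%5+5,y1,5): cv2.line(im,(0,(y-y0)*k),(6,(y-y0)*k),(0,255,255),1); cv2.putText(im,str(y),(8,(y-y0)*k+4),0,.35,(0,0,255))
    return im
a=[crop(1,135,165,185,215,9),crop(1,310,340,185,215,9),crop(1,318,348,243,273,9),
   crop(0,198,228,180,210,9),crop(0,390,420,180,210,9),crop(0,195,225,240,270,9)]
cv2.imwrite("pics/c3.png",np.vstack([np.hstack(a[:3])[:, :800],np.hstack(a[3:])[:, :800]]))
E
```

```text
(no output)
```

View pics/c3.png

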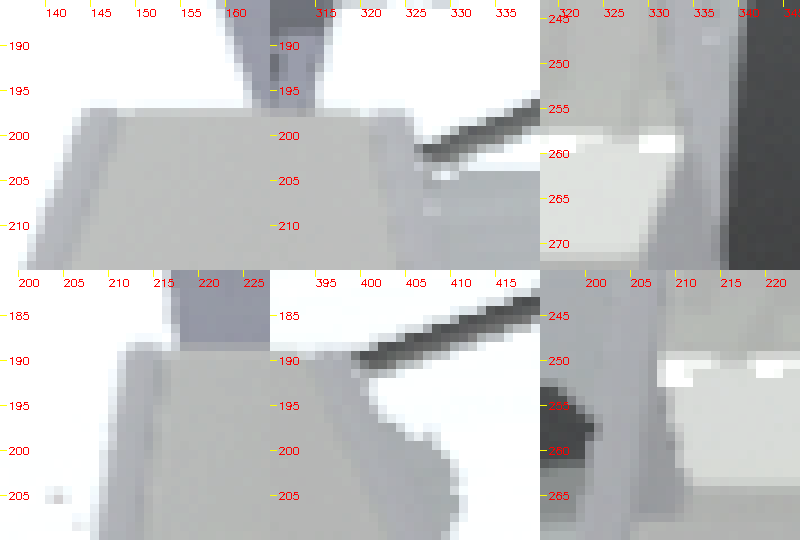

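View pics/topchk.png

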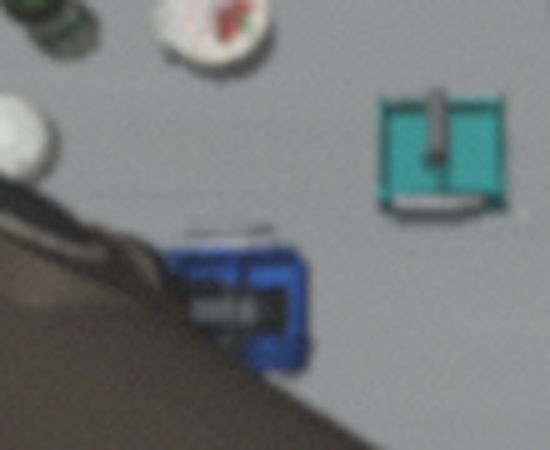

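```bash
cat > fit.py <<'E'
import pickle; from h import *
from scipy.optimize import least_squares
o=pickle.load(open("looks.pkl","rb"))
P=[(0,256.5,269.5,-60,'b'),(0,256.5,297,-60,'t'),(0,211,187.7,-116,65),(0,399.5,188,116,65),(0,None,264,-60,173),(0,None,249.3,0,155),(0,None,303,-60,217),
(1,288.5,277.5,60,'b'),(1,290.8,303.5,60,'t'),(1,162.7,303.5,-60,'t'),(1,325.5,196.7,116,65),(1,None,257.2,60,155),(1,None,271,60,173),(1,143.5,196.7,-116,65),(1,None,310,60,217)]
def res(p):
    r=[]
    for v,u,w,y,z in P:
        zz={'b':p[4],'t':p[5]}.get(z,z)+p[3]
        X=[p[0]-y*np.sin(p[2]),p[1]+y*np.cos(p[2]),zz]
        q=topix(o[v][1],X,o[v][0])[0]
        r+=[q[0]-u if u is not None else 0,q[1]-w]
    return np.array(r)
s=least_squares(res,[650,-45,-.16,0,180,205],loss='soft_l1')
print(s.x.round(3),np.rad2deg(s.x[2])); print(res(s.x).reshape(-1,2).round(1).tolist())
J=s.jac; print(np.sqrt(np.diag(np.linalg.inv(J.T@J))).round(2))
f=o[2][1];ss=o[2][0]
B=[((230,200.3),(37,-42,68)),((296.3,198),(37,42,68)),((241.3,213),(48,-28,84)),((286,212.5),(48,28,84)),
((262.3,188.5),(13,0,86)),((262,152.5),(-31,0,86)),((230.5,137),(-37,-42,34)),((294.3,136.5),(-37,42,34))]
def rb(p):
    c,sn=np.cos(p[2]),np.sin(p[2])
    X=[[p[0]+c*x-sn*y,p[1]+sn*x+c*y,z] for _,(x,y,z) in B]
    return (topix(f,X,ss)-np.array([b[0] for b in B])).ravel()
s2=least_squares(rb,[471,287,0],loss='soft_l1'); print(s2.x.round(3)); print(rb(s2.x).reshape(-1,2).round(1).tolist())
# check in top view
for n in ("top","side"):
    t=eyes.grab_frame(n)
    im=np.ascontiguousarray(t["img"])
    im=cv2.resize(im,None,fx=3,fy=3,interpolation=cv2.INTER_CUBIC)
    def dr(X,col):
        for q in topix(t,X): cv2.circle(im,tuple(int(round(v)) for v in (q+.5)*3),3,col,-1)
    x,y,w,dz,zb,zt=s.x
    dr([[x-yy*np.sin(w),y+yy*np.cos(w),z+dz] for yy in(-116,-60,60,116) for z in(65,155,173,217)],(0,255,0))
    x,y,w=s2.x;c,sn=np.cos(w),np.sin(w)
    dr([[x+c*b[0]-sn*b[1],y+sn*b[0]+c*b[1],b[2]] for _,b in B],(255,255,0))
    if n=="top": save("ov_top",im[340:760,380:1020])
    else: save("ov_side",im[370:970,520:820])
E
python3 fit.py
```

```text
[ 6.44282e+02 -5.03800e+01 -1.70000e-01 -6.10900e+00  1.78810e+02
  2.05696e+02] -9.718602496621502
[[0.0, 0.3], [0.1, -0.2], [0.6, -1.1], [-2.7, -1.0], [0.0, 0.4], [0.0, -0.5], [0.0, 6.4], [-0.3, -0.2], [-0.3, 0.2], [0.9, 0.1], [-0.9, -1.5], [0.0, -0.7], [0.0, 1.0], [1.3, -1.8], [0.0, 6.0]]
[2.23 0.56 0.01 1.55 1.07 1.01]
[4.61098e+02 2.90673e+02 3.20000e-02]
[[-0.7, 0.5], [0.5, 0.9], [-0.9, 1.7], [0.6, 0.9], [0.6, 0.2], [-0.0, -0.5], [-3.3, -1.9], [0.8, -3.6]]
```

View pics/ov_top.png

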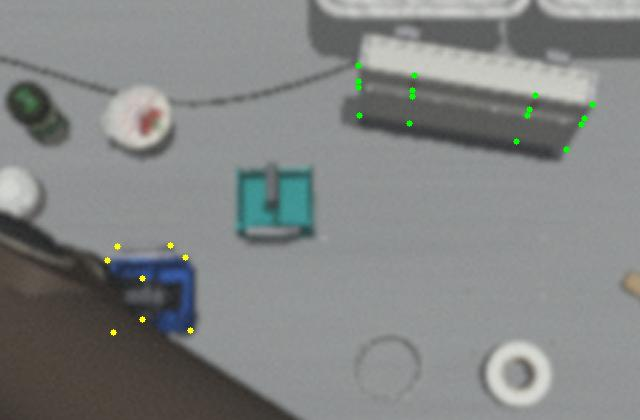

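View pics/ov_side.png

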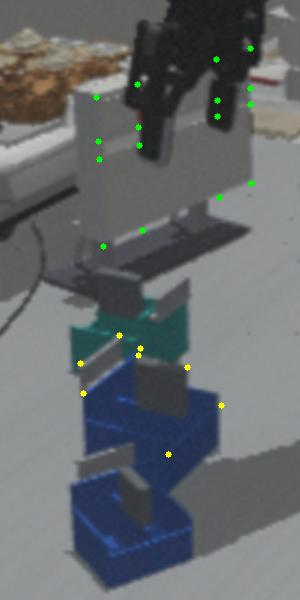

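The board pose is consistent between the views: face ≈ (644,-50), yaw -9.7°, groove a few mm low. The bin shows about 5 mm of disagreement between wrist and top, so I'll take a closer look from the pre-grasp pose.

```bash
python3 - <<'E'
from h import *
import pickle
d=np.deg2rad
R=tool(0.02,d(40)); G=np.array([460-9,289,74.])
env.set_gripper(45)
env.reach(G+R[:,0]*(18.7-90),rv(R)); env.sleep(.2)
s=env.sense(); f=eyes.grab_frame("wrist"); t=eyes.grab_frame("top"); si=eyes.grab_frame("side")
pickle.dump((s,f,t,si),open("look3.pkl","wb")); print(s["clock"],s["tcp_pos"],s["width"])
save("w3",f["img"],1.5)
save("s3",si["img"][200:330,170:290],5)
print(s["joints"].round(2), env.inverse_kinematics(G+R[:,0]*18.7,rv(R)).round(2))
E
```

```text
7.7083 [405.78318645 288.05567928 129.04681969] 45.194515789707005
[-0.41  0.36 -0.84  2.39  1.47  0.9  -0.82] [-0.41  0.57 -0.72  2.35  1.75  0.92 -0.96]
```

View pics/w3.png

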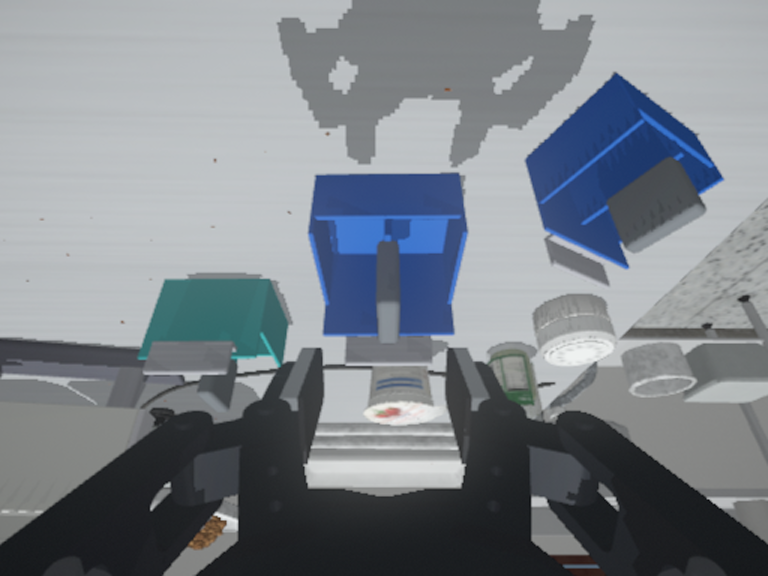

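View pics/s3.png

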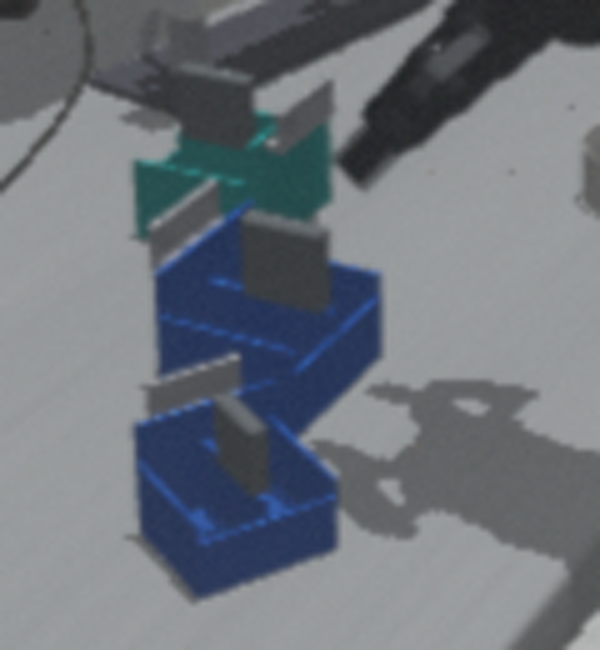

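```bash
python3 - <<'E'
import pickle; from h import *
from scipy.optimize import least_squares
s3,f3,t3,si3=pickle.load(open("look3.pkl","rb")); o=pickle.load(open("looks.pkl","rb"))
B2=[((230,200.3),(37,-42,68)),((296.3,198),(37,42,68)),((241.3,213),(48,-28,84)),((286,212.5),(48,28,84)),((262.3,188.5),(13,0,86)),((262,152.5),(-31,0,86))]
B3=[((325,334),(37,-42,68)),((453,334),(37,42,68)),((347,363),(48,-28,84)),((431,363),(48,28,84)),((388,342),(13,0,86)),((317,175),(-37,-42,0)),((463,174),(-37,42,0))]
B3=[((u/1.5-.3,v/1.5-.3),b) for (u,v),b in B3]
BS=[((244,214),(13,0,86)),((329,228),(-31,0,86)),((158,272),(37,42,68)),((250,205),(37,-42,68)),((218,183),(46,-28,84)),((150,240),(46,28,84))]
BS=[((u/5+170-.5,v/5+200-.5),b) for (u,v),b in BS]
V={"w2":(o[2][1],o[2][0],B2),"w3":(f3,s3,B3),"side":(si3,None,BS)}
def r1(p,f,s,B):
    c,sn=np.cos(p[2]),np.sin(p[2])
    X=[[p[0]+c*x-sn*y,p[1]+sn*x+c*y,z] for _,(x,y,z) in B]
    return (topix(f,X,s)-np.array([b[0] for b in B])).ravel()
for k in (["w2"],["w3"],["side"],["w2","w3"],["w2","w3","side"]):
    g=lambda p:np.concatenate([r1(p,*V[q]) for q in k])
    z=least_squares(g,[461,289,0],loss='soft_l1'); print(k,z.x.round(3),g(z.x).reshape(-1,2).round(1).tolist() if len(k)==1 else "")
E
```

```text
['w2'] [4.60378e+02 2.90542e+02 3.40000e-02] [[-0.7, 0.1], [0.5, 0.3], [-0.9, 1.2], [0.6, 0.3], [0.5, -0.3], [-0.2, -1.2]]
['w3'] [4.60421e+02 2.91615e+02 1.10000e-02] [[-1.9, 1.1], [1.1, 1.4], [-1.9, 2.1], [0.9, 2.3], [0.9, 1.8], [-0.1, -2.9], [-0.3, -1.6]]
['side'] [4.57893e+02 2.95366e+02 4.90000e-02] [[0.4, 0.1], [0.2, 1.0], [-0.6, 1.2], [-0.3, -0.5], [-0.3, -0.4], [0.6, -2.1]]
['w2', 'w3'] [4.60378e+02 2.91286e+02 2.00000e-02] 
['w2', 'w3', 'side'] [4.60418e+02 2.91389e+02 2.30000e-02]
```

Views agree: bin at (460,291), yaw 0.025. Now grasp and lift.

```bash
python3 - <<'E'
from h import *
d=np.deg2rad
R=tool(0.025,d(40)); c,s_=np.cos(.025),np.sin(.025)
G=np.array([460.4-9*c,291.2-9*s_,74.])
T=G+R[:,0]*env.grasp_offset
print(env.move_l(T-R[:,0]*40,rv(R),speed=150))
print(env.move_l(T,rv(R),speed=80,contact_N=8), env.sense()["tcp_pos"].round(1),T.round(1))
env.set_gripper(0,grasp_force=60)
s=env.sense(); print(s["clock"],s["width"],s["contact_force"].round(1))
env.move_l(s["tcp_pos"]+[0,0,15],speed=60); s=env.sense(); print(s["tcp_pos"].round(1),s["contact_force"].round(1),s["width"])
f=eyes.grab_frame("wrist"); save("w4",f["img"],1.5); si=eyes.grab_frame("side"); save("s4",si["img"][180:320,150:330],4)
E
```

```text
False
False [463.1 291.5  60. ] [463.4 291.3  59.7]
9.3833 11.626922994300958 [-2.9 -0.8  6.5]
[463.4 291.5  75.4] [-0.2  0.3 -2.7] 11.442649991575768
```

View pics/w4.png

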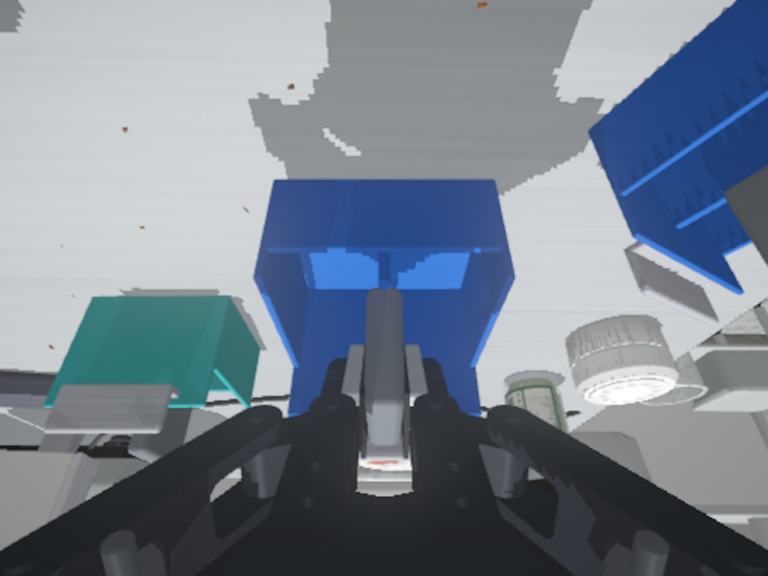

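View pics/s4.png

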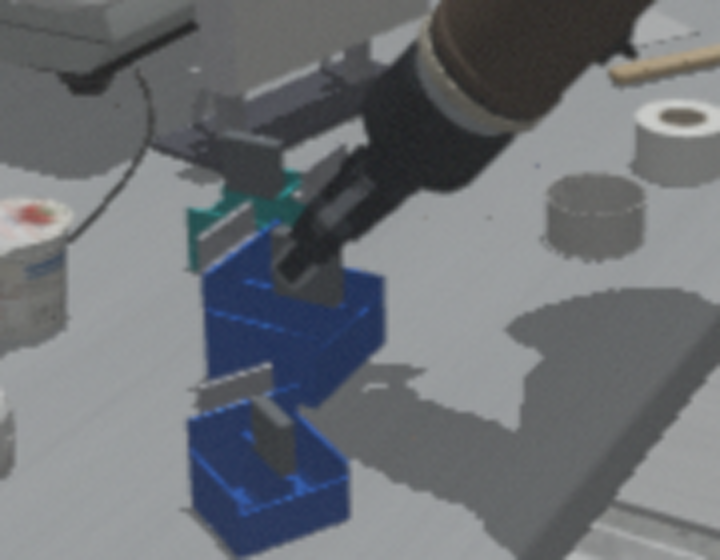

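The bin is held cleanly (width 11.4 mm, upright, about 0.28 kg). Next I'll refit the board without the bevel points and plan the swing by numeric clearance in the board's x-z plane.

```bash
cat > plan.py <<'E'
import numpy as np
from scipy.spatial import cKDTree
def seg(a,b,h=.25):
    a,b=np.array(a,float),np.array(b,float);n=max(2,int(np.linalg.norm(b-a)/h));t=np.linspace(0,1,n)[:,None];return a+(b-a)*t
def poly(P,closed=True):
    return np.vstack([seg(P[i],P[(i+1)%len(P)]) for i in range(len(P) if closed else len(P)-1)])
board=np.vstack([poly([(0,-90),(0,0),(28,0),(28,54),(4,54),(4,18),(0,18),(0,62),(28,62)],False)])
# bin rel neck point
tip=[(9+2*np.cos(u),22+2*np.sin(u)) for u in np.linspace(0,np.pi,12)]
bn=np.vstack([poly([(-74,-60),(0,-60),(0,0),(11,0),(11,22)]+tip[1:]+[(7,4),(0,4),(0,8),(-3,8),(-3,-20),(-74,-26)])])
T=cKDTree(board)
def rot(th): c,s=np.cos(th),np.sin(th); return np.array([[c,s],[-s,c]])
def clear(N,th): return T.query(bn@rot(th).T+N)[0].min()
if __name__=="__main__":
    for deg in (35,38):
        th=np.deg2rad(deg);R=rot(th)
        for n in (-12,-12.5,-13,-13.5):
            print(deg,n,[round(clear(R@[n,dd],th),1) for dd in (-24,-20,-14,-10,-6,-3,0,1.5,3,5)])
    # swing from 35: for each theta grid best N within 2.0mm of previous
    th0=36
    N=rot(np.deg2rad(th0))@[-12.7,1.5]; out=[(th0,N,clear(N,np.deg2rad(th0)))]
    # global DP
    xs=np.arange(-20,6,.5);zs=np.arange(-2,16,.5)
    ths=np.arange(36,-1,-2)
    G=np.array([[[clear((x,z),np.deg2rad(t)) for z in zs] for x in xs] for t in ths])
    np.savez("G.npz",G=G,xs=xs,zs=zs,ths=ths)
E
python3 plan.py; sed -i 's/^(1,None,310.*//; s/,(0,None,303,-60,217)//; s/,(1,None,310,60,217)//' fit.py; sed -n 4,6p fit.py; python3 fit.py | head -3
python3 - <<'E'
import numpy as np
z=np.load("G.npz");G=z["G"]
for i,t in enumerate(z["ths"]):
    # free comps not distinguished; print argmax in region near
    pass
print(G.shape)
E
```

```text
35 -12 [np.float64(1.6), np.float64(1.0), np.float64(1.0), np.float64(1.0), np.float64(1.0), np.float64(1.0), np.float64(1.0), np.float64(1.8), np.float64(2.1), np.float64(2.0)]
35 -12.5 [np.float64(2.0), np.float64(1.5), np.float64(1.5), np.float64(1.5), np.float64(1.5), np.float64(1.5), np.float64(1.5), np.float64(1.6), np.float64(1.6), np.float64(1.5)]
35 -13 [np.float64(2.5), np.float64(2.0), np.float64(2.0), np.float64(2.0), np.float64(1.2), np.float64(1.0), np.float64(1.1), np.float64(1.1), np.float64(1.1), np.float64(1.1)]
35 -13.5 [np.float64(3.0), np.float64(2.5), np.float64(2.5), np.float64(2.5), np.float64(0.8), np.float64(0.6), np.float64(0.6), np.float64(0.6), np.float64(0.6), np.float64(0.6)]
38 -12 [np.float64(1.6), np.float64(1.0), np.float64(1.0), np.float64(1.0), np.float64(1.0), np.float64(1.0), np.float64(1.0), np.float64(1.8), np.float64(2.9), np.float64(1.5)]
38 -12.5 [np.float64(2.0), np.float64(1.5), np.float64(1.5), np.float64(1.5), np.float64(1.5), np.float64(1.5), np.float64(1.5), np.float64(2.1), np.float64(2.4), np.float64(1.8)]
38 -13 [np.float64(2.5), n
[... 218 characters left out ...]
oat64(2.5), np.float64(1.5), np.float64(1.4), np.float64(1.4), np.float64(1.4), np.float64(1.4), np.float64(1.4)]
P=[(0,256.5,269.5,-60,'b'),(0,256.5,297,-60,'t'),(0,211,187.7,-116,65),(0,399.5,188,116,65),(0,None,264,-60,173),(0,None,249.3,0,155),
(1,288.5,277.5,60,'b'),(1,290.8,303.5,60,'t'),(1,162.7,303.5,-60,'t'),(1,325.5,196.7,116,65),(1,None,257.2,60,155),(1,None,271,60,173),(1,143.5,196.7,-116,65)]
def res(p):
[ 6.42312e+02 -5.00430e+01 -1.67000e-01 -3.79500e+00  1.77522e+02
  2.04142e+02] -9.554227150732082
[[0.0, 0.3], [0.1, -0.2], [0.2, -0.7], [-1.4, -1.0], [0.0, 1.6], [0.0, 0.3], [-0.0, -0.3], [-0.0, 0.1], [0.2, 0.1], [-0.3, -1.4], [0.0, 0.2], [0.0, 2.1], [0.4, -1.4]]
(19, 52, 36)
```

```bash
cat > dp.py <<'E'
import numpy as np
from plan import clear,rot
xs=np.arange(-20,4.1,.5);zs=np.arange(-1,14,.5);ths=np.arange(38,-.1,-2)
G=np.array([[[clear((x,z),np.deg2rad(t)) for z in zs] for x in xs] for t in ths])
N0=rot(np.deg2rad(38))@[-13,3]; print("start",N0)
W=np.full(G.shape,-1.);C=np.full(G.shape,1e9);B={}
i0=(abs(xs-N0[0]).argmin(),abs(zs-N0[1]).argmin()); W[0][i0]=G[0][i0];C[0][i0]=0
for k in range(1,len(ths)):
  for i in range(len(xs)):
    for j in range(len(zs)):
      best=(-1,1e9,None)
      for a in range(max(0,i-3),min(len(xs),i+4)):
        for b in range(max(0,j-3),min(len(zs),j+4)):
          if W[k-1,a,b]<=0.3: continue
          w=min(W[k-1,a,b],G[k,i,j]); c=C[k-1,a,b]+((a-i)**2+(b-j)**2)*.25+ 4*max(0,1.5-G[k,i,j])**2
          if w<=0.3: continue
          if (-c)>(-best[1]): best=(w,c,(a,b))
      if best[2]: W[k,i,j],C[k,i,j],B[k,i,j]=best
def show(ij):
  path=[];k=len(ths)-1
  while True:
    path.append((ths[k],xs[ij[0]],zs[ij[1]],round(G[k][ij],2)))
    if k==0: break
    ij=B[(k,)+ij];k-=1
  return path[::-1]
for x,z in ((-1,1),(-1.5,1.5),(-1,2)):
  ij=(abs(xs-x).argmin(),abs(zs-z).argmin())
  if C[-1][ij]<1e8: print([tuple(float(v) for v in p) for p in show(ij)])
  else: print(x,z,"unreachable")
E
python3 dp.py
```

```text
start [-8.39715537 10.36763144]
[(38.0, -8.5, 10.5, 1.77), (36.0, -8.5, 10.0, 1.59), (34.0, -8.0, 9.5, 1.81), (32.0, -8.0, 9.0, 1.6), (30.0, -7.5, 8.5, 1.79), (28.0, -7.5, 8.0, 1.54), (26.0, -7.0, 7.5, 1.72), (24.0, -6.5, 7.0, 1.88), (22.0, -6.5, 6.5, 1.57), (20.0, -6.0, 6.0, 1.71), (18.0, -5.5, 5.5, 1.83), (16.0, -5.0, 5.0, 1.93), (14.0, -4.5, 4.5, 1.84), (12.0, -4.0, 4.0, 1.71), (10.0, -3.5, 3.5, 1.59), (8.0, -3.0, 3.5, 1.97), (6.0, -2.5, 3.0, 1.85), (4.0, -2.0, 2.5, 1.74), (2.0, -1.5, 2.0, 1.57), (0.0, -1.0, 1.0, 1.0)]
[(38.0, -8.5, 10.5, 1.77), (36.0, -8.5, 10.0, 1.59), (34.0, -8.0, 9.5, 1.81), (32.0, -8.0, 9.0, 1.6), (30.0, -7.5, 8.5, 1.79), (28.0, -7.5, 8.0, 1.54), (26.0, -7.0, 7.5, 1.72), (24.0, -6.5, 7.0, 1.88), (22.0, -6.5, 6.5, 1.57), (20.0, -6.0, 6.0, 1.71), (18.0, -5.5, 5.5, 1.83), (16.0, -5.0, 5.0, 1.93), (14.0, -5.0, 4.5, 1.54), (12.0, -4.5, 4.0, 1.6), (10.0, -4.0, 3.5, 1.59), (8.0, -3.5, 3.5, 1.59), (6.0, -3.0, 3.0, 1.61), (4.0, -2.5, 2.5, 1.6), (2.0, -2.0, 2.0, 1.56), (0.0, -1.5, 1.5, 1.5)]
[(38.0, -8.5, 10.5, 1.77), (36.0, -8.5, 10.0, 1.59), (34.0, -8.0, 9.5, 1.81), (32.0, -8.0, 9.0, 1.6), (30.0, -7.5, 8.5, 1.79), (28.0, -7.5, 8.0, 1.54), (26.0, -7.0, 7.5, 1.72), (24.0, -6.5, 7.0, 1.88), (22.0, -6.5, 6.5, 1.57), (20.0, -6.0, 6.0, 1.71), (18.0, -5.5, 5.5, 1.83), (16.0, -5.0, 5.0, 1.93), (14.0, -4.5, 4.5, 1.84), (12.0, -4.0, 4.0, 1.71), (10.0, -3.5, 3.5, 1.59), (8.0, -3.0, 3.5, 1.97), (6.0, -2.5, 3.0, 1.85), (4.0, -2.0, 2.5, 1.74), (2.0, -1.5, 2.0, 1.57), (0.0, -1.0, 2.0, 1.0)]
```

Path with about 1.5 mm of clearance found. Now transit, tilt to 38° and check IK along the whole path.

```bash
cat >> h.py <<'E'
BX,BY,PSI=642.3,-50.0,-0.167
A0=np.deg2rad(40); L=34.3
def pose(bx,z,deg,by=0.,ox=0.):
    """neck point at board coords bx(+ox), by, world z; tilt deg (front up) -> tcp,rotvec"""
    th=np.deg2rad(deg);c,s=np.cos(PSI),np.sin(PSI)
    x=bx+ox-L*np.cos(th); zz=z+L*np.sin(th)
    return np.array([BX+c*x-s*by,BY+s*x+c*by,zz]), rv(tool(PSI,A0-th))
def neck(s):
    """measured neck in board coords + tilt"""
    R=Rn.from_rotvec(s["orientation"]).as_matrix(); a=np.arctan2(np.hypot(R[0,0],R[1,0])*np.sign(R[0,0]),-R[2,0]); th=A0-a
    p=s["tcp_pos"]-[BX,BY,0]; c,sn=np.cos(PSI),np.sin(PSI)
    return np.array([c*p[0]+sn*p[1]+L*np.cos(th), -sn*p[0]+c*p[1], p[2]-L*np.sin(th), np.rad2deg(th)])
SW=[(38,-8.4,10.4),(34,-8,9.5),(30,-7.5,8.5),(26,-7,7.5),(22,-6.3,6.5),(18,-5.5,5.5),(14,-4.7,4.5),(10,-3.7,3.7),(6,-2.7,3),(3,-2.1,2.3),(0,-1.4,1.5)]
E
python3 - <<'E'
from h import *
s=env.sense(); print(s["clock"])
p=s["tcp_pos"].copy(); p[2]=225
env.move_l(p,speed=250)
tp,tr=pose(-75,195,0)
env.move_l(tp,tr,speed=250)
tp,tr=pose(-60,115,38); env.move_l(tp,tr,speed=120)
s=env.sense(); print(s["clock"],neck(s).round(1),s["joints"].round(2),s["width"],s["contact_force"].round(1))
for dg,x,z in SW:
    q=env.inverse_kinematics(*pose(x,151+z,dg)); print(dg,None if q is None else q.round(2))
f=eyes.grab_frame("wrist"); save("w5",f["img"],1.5); si=eyes.grab_frame("side"); save("s5",si["img"][100:240,150:310],4.5)
E
```

```text
9.9917
15.5917 [-60.   -0.  115.1  38. ] [ 0.44  0.45 -0.61  1.86  0.34  0.89  1.08] 11.21976008139062 [ 0.   0.7 -2.9]
38 [ 0.43  0.48 -0.61  1.69  0.32  1.03  1.12]
34 [ 0.44  0.44 -0.6   1.76  0.34  0.93  1.1 ]
30 [ 0.44  0.41 -0.6   1.83  0.37  0.83  1.07]
26 [ 0.44  0.37 -0.59  1.89  0.41  0.73  1.03]
22 [ 0.42  0.34 -0.57  1.96  0.46  0.63  0.98]
18 [ 0.4   0.32 -0.54  2.02  0.53  0.53  0.9 ]
14 [ 0.34  0.29 -0.48  2.09  0.63  0.42  0.78]
10 [ 0.24  0.27 -0.36  2.15  0.79  0.31  0.61]
6 [ 0.01  0.25 -0.12  2.22  1.07  0.2   0.3 ]
3 [ 0.45  0.31 -0.63  2.24  1.56  0.34 -0.14]
0 [ 0.06  0.26 -0.19  2.3   1.99  0.24 -0.62]
```

View pics/w5.png

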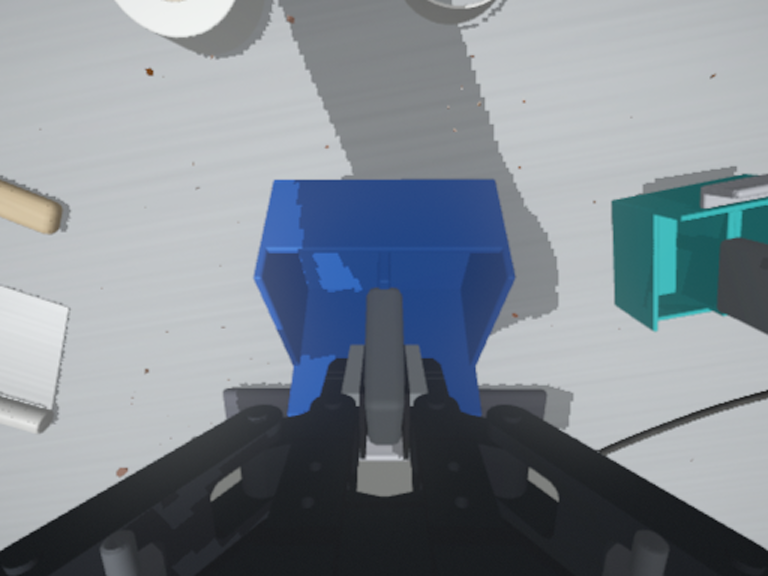

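View pics/s5.png

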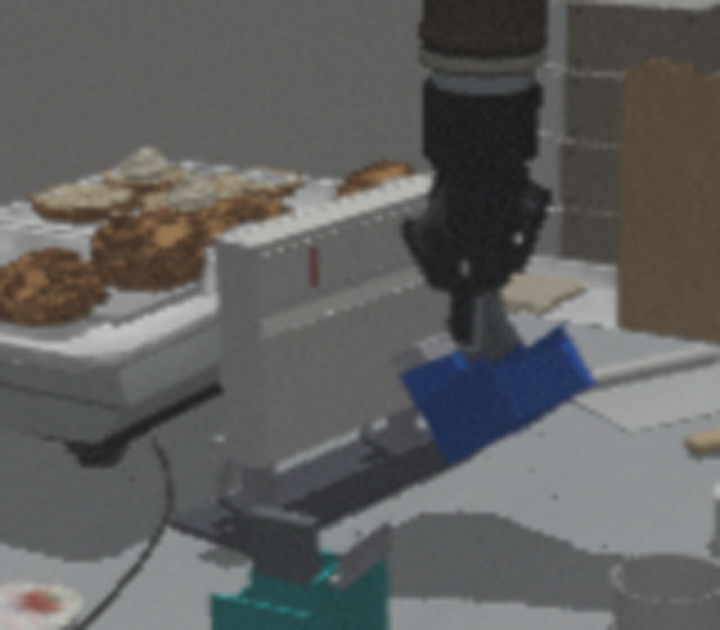

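```bash
python3 - <<'E'
from h import *
tp,tr=pose(-30,123,38); env.move_l(tp,tr,speed=80)
s=env.sense(); print(neck(s).round(2),s["contact_force"].round(1)); f0=s["contact_force"]
tp,tr=pose(-14,123,38); hit=env.move_l(tp,tr,speed=15,contact_N=3)
s=env.sense(); n=neck(s); print(hit,n.round(2),(s["contact_force"]-f0).round(1),"tip x",n[0]+22.64,s["clock"])
E
```

```text
[-3.0420e+01  1.0000e-01  1.2266e+02  3.8050e+01] [ 0.2  0.4 -2.4]
True [-25.15  -0.17 122.03  38.15] [ 0.4 -0.6  0.4] tip x -2.509446662628907 16.7917
```

```bash
python3 - <<'E'
from h import *
for i in range(2):
    tp,tr=pose(-30,123,38); env.move_l(tp,tr,speed=30); env.sleep(.2)
    s=env.sense(); f0=s["contact_force"];print(neck(s).round(2),f0.round(1))
    tp,tr=pose(-14,123,38); hit=env.move_l(tp,tr,speed=8,contact_N=3.5)
    s=env.sense(); n=neck(s); print(hit,n.round(2),(s["contact_force"]-f0).round(1),"tip x",n[0]+22.64,s["clock"])
    env.sleep(.15); s=env.sense(); print((s["contact_force"]-f0).round(1),neck(s).round(2))
E
```

```text
[-2.9980e+01 -7.0000e-02  1.2297e+02  3.8000e+01] [ 0.   0.2 -2.4]
True [-25.18  -0.15 121.97  38.16] [ 0.1 -0.6  0.1] tip x -2.541421258674017 18.2583
[-0.5 -0.5 -0.7] [-25.73  -0.35 121.34  38.22]
[-2.9930e+01 -3.0000e-02  1.2303e+02  3.7990e+01] [-0.3 -0.8 -2.1]
True [-25.21  -0.18 121.96  38.16] [ 0.1  0.8 -0.4] tip x -2.5687593100469037 19.875
[ 0.3  0.5 -0.6] [-25.77  -0.38 121.29  38.23]
```

The face is felt repeatably, with a joint x offset of -2.55 mm. Now enter the mouth and feel for the lip's lower edge.

```bash
python3 - <<'E'
from h import *
ox=-2.55
def go(bx,z,dg,sp,c=None):
    hit=env.move_l(*pose(bx,z,dg,ox=ox),speed=sp,contact_N=c); return hit
go(-30+2.55,148.4,38,40); env.sleep(.15)
s=env.sense(); f0=s["contact_force"]; print(neck(s).round(2),f0.round(1))
hit=go(2-20.64,148.4,38,12,3.5); s=env.sense(); print("in",hit,neck(s).round(2),(s["contact_force"]-f0).round(1))
if not hit:
    env.sleep(.15); f0=env.sense()["contact_force"]
    hit=go(2-20.64,148.4+22,38,8,3.5); s=env.sense(); n=neck(s); print("up",hit,n.round(2),(s["contact_force"]-f0).round(1),"lip z",n[2]+13.8,"floor",n[2]+13.8-18)
    env.sleep(.15); s=env.sense(); print(neck(s).round(2),(s["contact_force"]-f0).round(1))
print(s["clock"])
si=eyes.grab_frame("side"); save("s6",si["img"][120:220,170:290],6)
E
```

```text
[-3.0160e+01 -7.0000e-02  1.4806e+02  3.8030e+01] [ 0.9  0.4 -2.6]
in False [-2.1280e+01  5.0000e-02  1.4837e+02  3.8010e+01] [-0.3 -1.2  0.3]
up True [-21.8   -0.24 158.39  38.09] [-1.3  0.4 -1.5] lip z 172.18901707557984 floor 154.18901707557984
[-22.39  -0.42 157.63  38.18] [-0.1  1.7 -0.7]
23.65
```

View pics/s6.png

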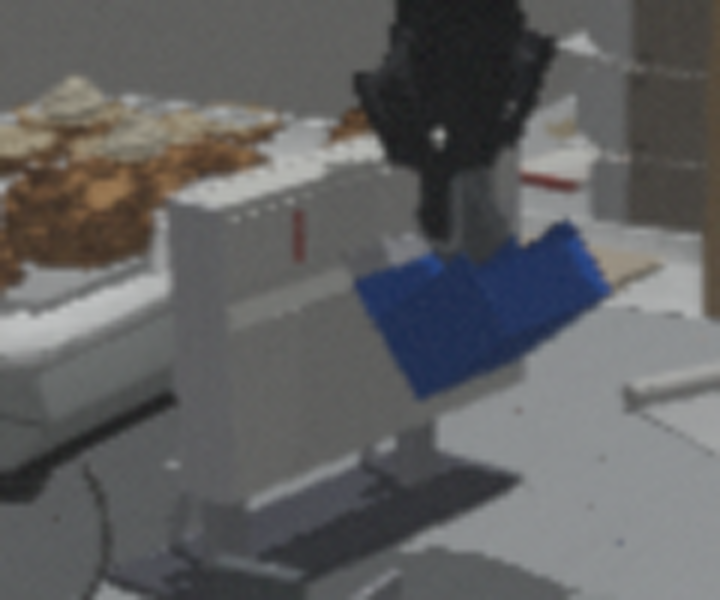

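```bash
python3 - <<'E'
from h import *
ox=-2.55; F=153.8
def go(bx,z,dg,sp,c=None): return env.move_l(*pose(bx,F+z,dg,ox=ox),speed=sp,contact_N=c)
def rep(t,f0):
    s=env.sense(); n=neck(s)-[ox,0,F,0]; print(t,n.round(2),(s["contact_force"]-f0).round(1),round(s["clock"],2),round(s["width"],1)); return s
f0=np.array([.3,.4,-2.4])
go(-18.9,-3,38,20); env.sleep(.1); rep("down",f0)
hit=go(-8.4,10.4,38,10,4); rep(f"slide {hit}",f0)
E
```

```text
down [-1.885e+01  2.000e-02 -2.960e+00  3.800e+01] [-0.8 -0.2 -0.8] 24.31 11.0
slide False [-8.470e+00 -3.000e-02  1.035e+01  3.801e+01] [ 0.1 -0.6 -0.2] 26.16 11.1
```

The tongue slid up behind the lip with no contact. Next I'll feel the floor with the neck for a second height reading.

```bash
python3 - <<'E'
from h import *
from plan import rot,clear
ox=-2.55; F=153.8; th=np.deg2rad(38)
def go(bx,z,dg,sp,c=None): return env.move_l(*pose(bx,F+z,dg,ox=ox),speed=sp,contact_N=c)
def rep(t,f0):
    s=env.sense(); n=neck(s)-[ox,0,F,0]; print(t,n.round(2),(s["contact_force"]-f0).round(1),round(s["clock"],2),round(s["width"],1)); return n
f0=np.array([.3,.4,-2.4])
N=rot(th)@[-9.5,3]; print(N,[(z,clear(N-[0,z],th).round(2)) for z in (0,1,2,3,4)])
h=go(*N,38,10,4); rep(f"in {h}",f0)
if not h:
    h=go(N[0],N[1]-9,38,7,3.5); n=rep(f"down {h}",f0)
    # contact when d=0: z = -x*tan... N_d = x*s+z*c
    print("d coord at contact", n[0]*np.sin(th)+n[2]*np.cos(th), "=> floor err z", (n[0]*np.sin(th)+n[2]*np.cos(th))/np.cos(th))
E
```

```text
[-5.63911773  8.21281628] [(0, np.float64(1.44)), (1, np.float64(0.44)), (2, np.float64(0.05)), (3, np.float64(0.02)), (4, np.float64(0.03))]
in False [-5.66 -0.    8.12 38.01] [-1.3 -0.5 -1.8] 26.66 11.6
down True [-5.730e+00  1.000e-02  7.270e+00  3.801e+01] [-2.   0.1  8.3] 27.09 11.5
d coord at contact 2.201884676499509 => floor err z 2.79423176196707
```

Contact was the neck's end corner on the floor, giving 154.3. That agrees with 154.2 from the lip. Setting the floor at 154.2 and swinging down.

```bash
python3 - <<'E'
from h import *
ox=-2.55; F=154.2
def go(bx,z,dg,sp,c=None): return env.move_l(*pose(bx,F+z,dg,ox=ox),speed=sp,contact_N=c)
def rep(t,f0):
    s=env.sense(); n=neck(s)-[ox,0,F,0]; print(t,n.round(2),(s["contact_force"]-f0).round(1),round(s["clock"],2),s["joints"].round(2)[[0,4,5,6]]); return n
f0=np.array([.3,.4,-2.4])
h=go(-8.4,10.6,38,10); rep("back",f0)
for dg,x,z in SW[1:-3]:
    h=go(x,z+.2,dg,6,5); rep(f"{dg} {h}",f0)
    if h: break
E
```

```text
back [-8.55 -0.08 10.37 38.02] [-0.5 -0.4 -1.2] 27.77 [0.43 0.32 1.04 1.13]
34 False [-7.93 -0.05  9.85 34.  ] [-0.5 -0.8 -0.7] 28.42 [0.44 0.34 0.94 1.1 ]
30 False [-7.38 -0.05  8.83 30.  ] [ 0.  -0.6 -0. ] 29.09 [0.44 0.37 0.84 1.07]
26 False [-6.86  0.    7.86 26.  ] [ 0.2 -0.4  0.2] 29.77 [0.44 0.4  0.74 1.04]
22 False [-6.17 -0.    6.84 22.  ] [ 0.6 -0.3 -0.6] 30.46 [0.43 0.45 0.64 0.98]
18 False [-5.35  0.07  5.89 17.99] [ 0.9 -0.6 -0. ] 31.15 [0.4  0.52 0.53 0.91]
14 False [-4.55  0.12  4.86 13.99] [-0.1 -1.2 -0.6] 31.85 [0.35 0.62 0.43 0.79]
10 False [-3.48  0.23  4.09  9.99] [ 0.5 -0.8 -0.5] 32.53 [0.26 0.78 0.32 0.62]
```

Smooth and free of contact. I'll take the last degrees slowly, then lower onto the floor.

```bash
python3 - <<'E'
from h import *
ox=-2.55; F=154.2
def go(bx,z,dg,sp,c=None): return env.move_l(*pose(bx,F+z,dg,ox=ox),speed=sp,contact_N=c)
def rep(t,f0):
    s=env.sense(); n=neck(s)-[ox,0,F,0]; print(t,n.round(2),(s["contact_force"]-f0).round(1),round(s["clock"],2),s["joints"].round(2)[[0,4,5,6]]); return n
f0=np.array([.3,.4,-2.4])
try:
    h=False
    for dg,x,z in [(8,-3.2,3.4),(6,-2.7,3),(4,-2.3,2.6),(2,-1.9,2.1)]:
        h=go(x,z+.1,dg,2,5); rep(f"{dg} {h}",f0)
        if h: break
    if not h:
        h=go(-1.9,-3,2,5,3); rep(f"lower {h}",f0)
except env.PlanningError as e: print("PE",e)
for n in("side","wrist"):
    f=eyes.grab_frame(n); save("e_"+n,f["img"][120:220,170:290] if n=="side" else f["img"],6 if n=="side" else 1.5)
E
```

```text
8 False [-3.04  0.11  3.65  7.99] [-0.8 -0.2  0.6] 33.23 [0.19 0.91 0.27 0.48]
6 False [-2.6   0.15  3.18  6.  ] [-0.2  0.3  0.3] 33.92 [0.1  1.08 0.22 0.29]
4 False [-2.18  0.12  2.79  4.  ] [-0.3  0.2  0.6] 34.61 [0.   1.36 0.19 0.01]
2 False [-1.75 -0.08  2.31  2.  ] [-1.   0.2 -0.4] 35.33 [-0.01  1.7   0.19 -0.34]
lower True [-1.88  0.03 -0.3   1.99] [-0.4  0.2  5.6] 35.94 [ 0.    1.74  0.2  -0.38]
```

View pics/e_side.png

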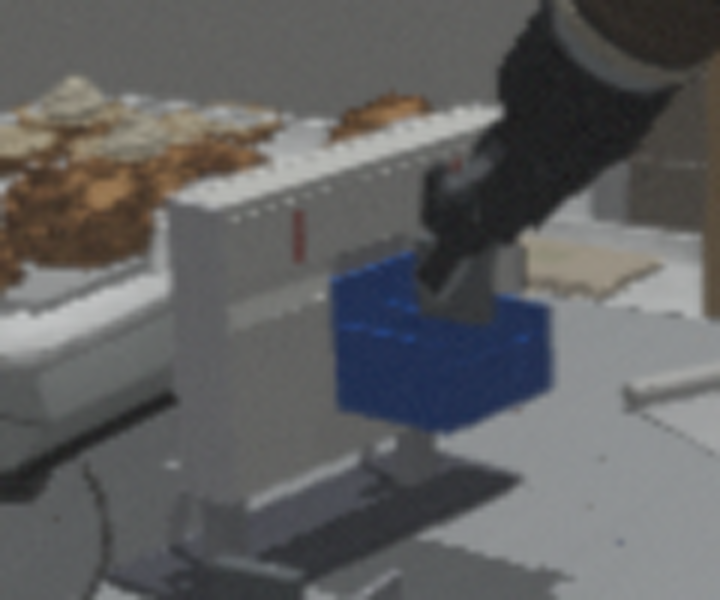

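View pics/e_wrist.png

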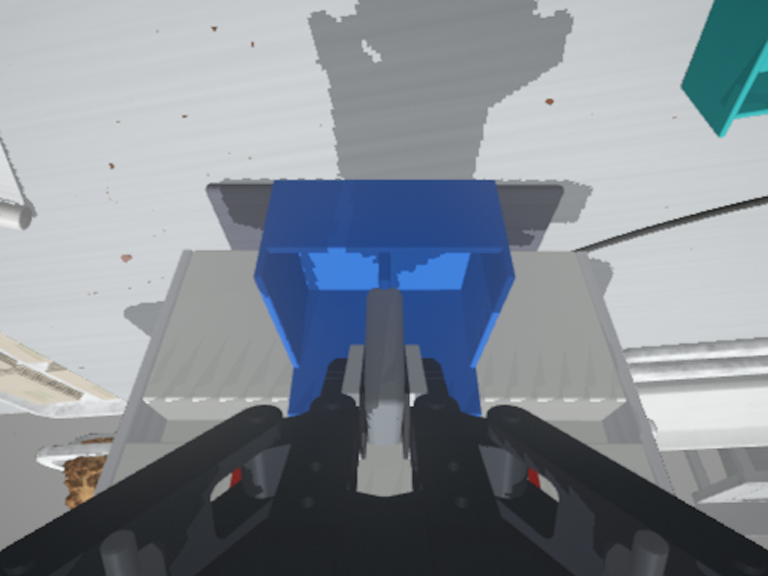

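Seated at z = -0.3 mm, with the red marks symmetric about the bin at (236,482) and (533,482). I'll nudge the back to the face, release and back off.

```bash
python3 - <<'E'
from h import *
ox=-2.55; F=154.2
def go(bx,z,dg,sp,c=None): return env.move_l(*pose(bx,F+z,dg,ox=ox),speed=sp,contact_N=c)
def rep(t,f0):
    s=env.sense(); n=neck(s)-[ox,0,F,0]; print(t,n.round(2),(s["contact_force"]-f0).round(1),round(s["clock"],2),round(s["width"],1)); return n
f0=np.array([.3,.4,-2.4])
go(-1.8,.3,1.5,3); 
h=go(.8,.3,1.5,5,3.5); n=rep(f"in {h}",f0)
h=go(min(n[0],0)-.2,-1.5,1.5,4,3); rep(f"down {h}",f0)
env.set_gripper(40); env.sleep(.3); s=env.sense(); print(s["width"],s["contact_force"].round(1))
R=Rn.from_rotvec(s["orientation"]).as_matrix()
env.move_l(s["tcp_pos"]-R[:,0]*90,speed=60,contact_N=8); s=env.sense(); print(s["tcp_pos"],s["contact_force"].round(1),s["clock"])
for n in("side","wrist","top"):
    f=eyes.grab_frame(n); save("r_"+n,{"side":f["img"][120:220,170:290],"wrist":f["img"],"top":f["img"][110:210,200:340]}[n],{"side":6,"wrist":1.5,"top":5}[n])
E
```

```text
in True [-2.15 -0.05 -0.33  1.57] [-1.2  0.1  4.4] 37.05 11.2
down True [-2.16 -0.03 -0.38  1.52] [-2.6  0.   5.8] 37.26 11.2
39.98208533827823 [-0.1  0.6 -1.1]
[548.60157503 -34.22901613 224.76938313] [-0.5 -0.4 -1.1] 39.6
```

View pics/r_side.png

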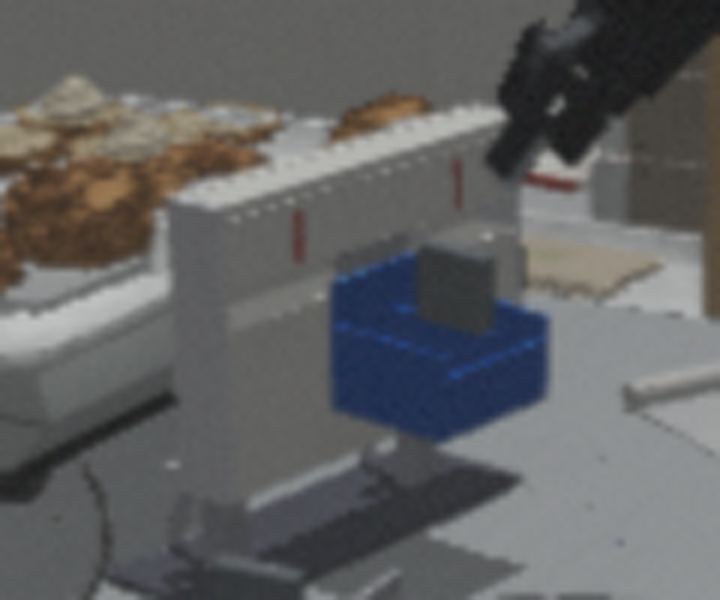

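View pics/r_wrist.png

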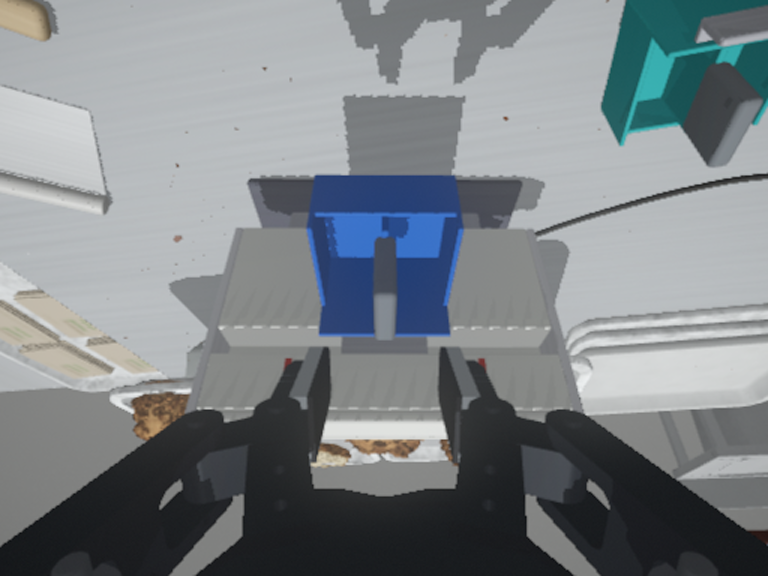

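The bin is hanging on its own, centred between the marks, with its rear edge at row 334 parallel to the groove at row 327. A final check that it is at rest and square, then hand in.

```bash
python3 - <<'E'
from h import *
from scipy.optimize import least_squares
f1=eyes.grab_frame("side"); env.sleep(.7); f2=eyes.grab_frame("side"); w=eyes.grab_frame("wrist"); s=env.sense()
a=f1["img"][120:220,200:275].astype(int);b=f2["img"][120:220,200:275].astype(int); print("diff",abs(a-b).mean(),abs(a-b).max())
# fit x,y,z,yaw,pitch from earlier picture r_wrist pixel reads (same pose)
B=[((319,335),(37,-42,68)),((450,335),(37,42,68)),((385,339),(13,0,86)),((315,176),(-37,-42,0)),((458,176),(-37,42,0)),((310,213),(-37,-42,34)),((462,213),(-37,42,34))]
def r(p):
    R=Rn.from_euler("ZY",[p[3],p[4]]).as_matrix()
    return (topix(w,[R@np.array(q)+p[:3] for _,q in B],s)-np.array([[u/1.5-.3,v/1.5-.3] for (u,v),_ in B])).ravel()
z=least_squares(r,[600,-45,94,-.167,0],loss="soft_l1"); print(z.x.round(3),r(z.x).reshape(-1,2).round(1).tolist())
order.finish_job(); print(env.sense()["clock"])
E
```

```text
diff 1.2384 21
[ 6.08329e+02 -4.41020e+01  8.91660e+01 -1.73000e-01 -4.60000e-02] [[0.5, 0.1], [-0.1, 0.4], [0.2, 0.9], [0.9, -1.0], [-2.0, -0.5], [0.2, -0.2], [-0.5, 0.3]]
the job is handed in; nothing more can be done
the job is handed in; nothing more can be done
```

The nozzle bin is hanging by its hook in the groove, centred between the red marks and released. I handed the job in at about 41 s of the 72 s allowed, and it reports no verdict.

I picked the larger of the two blue bins and gripped its fin from the front at 40°. With the front tipped up 38°, I touched the tongue to the board's face, then to the lip, then the neck to the groove floor. After that I fed the tongue up behind the lip, swung the bin down, and lowered it until it seated. I nudged it toward the board, opened the gripper and backed off.

**Groove height:** the lip and floor touches put the floor at 154.2–154.3 mm, and the final seating landed within 0.4 mm of that. The cameras alone had said about 151 mm.

**Contact forces:** moves near the board were slow and stopped at 3–5 N. The largest reading I saw was about 8 N, against the 25 N limit.

**Hanging pose:** a last camera fit gave a yaw of -0.173 rad, against -0.167 for the board. Droop came out at about 2.6°, and the bin was centred between the marks by eye. Two side pictures 0.7 s apart showed no movement beyond noise.

**Loose ends:**
- The last nudge toward the board stopped early on floor contact. It left the neck about 2 mm in front of the face when I let go, inside the -6 to +3 mm limits, and I did not measure it separately after release.
- The side camera disagreed with the wrist camera by 3–4 mm on the bin's starting pose; the fin grip and the touches absorbed that.
- I had no contact with any other item and saw none shift, but I did not re-measure their positions.

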